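# Draw up a cam-lock joint

### The job

Take the slotted driver from its stand, set its blade in the slot of the cam in the plywood board and turn the cam clockwise until it has caught the stud and drawn the end rail snugly against the pads, at about 0.3 newton metres on the driver. Stop there and do not overtighten, then put the driver back in its stand. Press gently, and leave the other things on the bench where they are.

Things in the scene. Friction and masses are not known exactly. Their poses are not given: they have to be found in the camera images.
- board: Plywood base board fixed on the bench, 130 (x) x 150 (y) x 40 mm high; origin at the centre of its underside, z up. A steel cam sits in a round recess in its top, axis upright at x = -35 mm, y = 0. Its front edge (x = -65 mm) faces the end rail. Two rubber pads in that edge stand proud by 2.6 to 5.8 mm (differs, not listed). Two spool pegs stand 26 mm high on top at x = 35, y = +/-45 mm.
- cam: Steel cam disc, 39 mm across; origin on its upright axis at bench level; top 38 mm above the bench. Turns clockwise from above (about -z), stays where left; 0.1 N m to turn free. After about 0.5 rad its lip catches the stud and draws it in 5 mm per rad. The turn until the rail meets the pads differs (0.6 to 1.4 rad) , only felt; from there the moment rises by about 0.055 N m per 0.1 rad.
- cam_slot (a point): Centre of the floor of the straight slot in the cam's top, 30 mm above the bench. The slot is 5 mm wide, 24 mm long (along own x, the cam's x) and 8 mm deep, closed at both ends.
- rail: Loose plywood end rail, 34 (x) x 150 (y) x 40 mm high, in front of the board; origin at the middle of the lower edge of the face towards the board, x towards the board. Two dowels and a steel T-headed stud on a stiff spring (40 N per mm of pull) reach from it into the board; at first there is a gap of 6 mm. It is drawn against the board's pads.
- driver_grip (a point): Centre of the handle of the slotted driver, 85 mm above its tip. The handle is dark wood, 30 mm (own x) x 26 mm (own y) x 66 mm (own z, up), so grip it across own y. A steel shaft of 10 mm diameter and a flat blade 20 mm wide (along own x) and 3.4 mm thick (1.8 mm in the lowest 4 mm) reach down from it. 0.1 to 0.16 kg.
- driver: The driver as a whole: origin in the middle of its blade tip, on its axis, same axes as the handle (z up towards the handle).
- stand_hole0 (a point): Centre of the mouth of the hole in the driver's fixed wooden stand (70 x 60 x 54 mm high), 54 mm above the bench. The hole is 26 mm (own x) x 14 mm (own y) and open to the bench. The driver hangs in it upright, its handle's lower face on the stand's top: the blade's wide way lies along own x, the tip is about 2 mm above the bench and the handle's centre 87 mm above it.
- spool: Bystander: thread spool, 34 mm across, 45 mm high, standing; origin at its underside.
- tape: Bystander: rolled tape measure, 45 mm across, 16 mm high; origin at its underside.
- offcut: Bystander: wood offcut 29 x 76 x 12 mm; origin at its underside.
- wedge: Bystander: hardwood wedge 36 x 100 x 30 mm; origin at its underside.
Mind the look-alikes: they are no part of the job. Leave any orange or purple look-alike of the rail alone.

How it is judged:
By the outcome, as a careful person would: the job done as asked, in the order asked, and still so for the second after the job is handed in, with the robot touching nothing.
It also fails if it takes over 64 s, if anything falls off the work surface, if the arm or the gripper's body presses on something with over 40 N, if the wrist force passes 120 N, or if a joint passes its speed limit or range.

### The arm

A 6-joint arm with a two-finger parallel gripper is mounted at the origin on a cart in front of the work surface, level with it; the furniture and walls round the work are solid. World frame = base frame: x ahead of the robot, y to its left, z up, the work surface at z = 0. Lengths are in mm, angles in degrees, forces in N, time in s.
With the tool pointing down it reaches from about 275 to 775 mm from the base axis. Payload 14.6 kg.
Tool frame: the origin (TCP) lies midway between the tips of the shut fingers; the grasp point (between the pads) lies 19 mm behind it (robot.tcp_to_grasp is the distance from the TCP to the grasp point, in mm); z points along the fingers, y is the line along which they close (so a half turn about z gives the same grasp; the last joint's range is limited). The gripper opens to 85 mm and grips with 20 to 120 N. Pads are 22 mm wide; open, the fingers measure 114 mm over their backs; the gripper's body (76 mm by 85 mm) begins 54 mm behind the grasp point. The pads swing forward as they close: fully open they stand 13 mm farther back than shut.
Start: joints at [-72.324, 15.075, -2.767, 72.158, 0, 81.102], TCP at [234.853, -469.545, 231.278] pointing down, gripper open.
Joint ranges: [-151.79, 151.79], [-50.71, 97.33], [-67.44, 78.34], [-121.81, 120.89], [-77.56, 73.72], [-180, 180]. Speed limits (degrees/s): [108.29, 108.29, 147.25, 159.86, 180, 180].

### API

Orientations are given as a 3x3 rotation matrix whose columns are the frame's x, y, z axes.
In Python, from station import readout, eyes, close_job, robot gives the robot as it stands.
- The arm moves only by the tool jog_arm, never from a script. Its argument "increments" is one flat list of numbers, 7 for each row, row after row: the opening, from 0 (shut) to 1 (fully open), then the shift along the tool's x, y, z scaled (see below), then the turn, a rotation vector about the tool's x, y, z scaled (see below). In form: [grip, tx, ty, tz, rx, ry, rz, grip, tx, ty, tz, rx, ry, rz, ...]. A call has 1 to 20 rows; each row is the pose to reach, as a shift and turn from the pose commanded when the call began, along the tool's axes at that moment, turning the shorter way round; what a row does not reach only later rows make up. The controller multiplies each number of a shift by 1000 mm and each number of a turn by pi rad. A row lasts 1/8 s, in which the tool goes at most 62.5 mm and 10.7 degrees, less where a joint would pass 70% of its speed; a pose out of reach is approached as far as the arm can. A call with a number of a shift or a turn outside -1 to 1 is refused whole. A call with a gripper value outside its range is refused whole. The fingers move at their own pace and stop on an object; the grip force is fixed at half the most. Time passes only in rows, so rows that repeat a pose let the fingers close. It gives the time, the measured TCP pose, the force, the opening and the grip force at its end, in the units of the state.
- readout.read_state(): the state, without advancing time (a new reading comes with each control period).
- eyes.camera(name): name is "side" or "top" or "wrist"; returns (picture, depth): 420x560x3 uint8, blue, green, red; 420x560 float32, mm along the optical axis (not along the pixel's ray), 0 where there is no reading.
- eyes.camera_model(name): a dict with "K" (3x3 intrinsics, pixels), "D" ([k1, k2, p1, p2, k3] as OpenCV has them; the pictures are not rectified), "R" (3x3) and "t" (3): a world point X has camera coordinates R X + t. Camera axes: x right, y down, z forward; pixel columns grow to the right and rows downward; lengths in mm; the calibration is good to about 2 mm. A picture is of the moment at which its call begins: read the wrist's pose just before it. camera_model takes no time and is no camera call; for the wrist camera it gives the pose at the moment of the call.
- close_job(): hands the job in; it is judged then, once.
The state is a dict: "time": time; "qpos": joint angles; "joint_vel": joint speeds; "effort": joint torques, N m; "eef_pos": TCP position; "eef_rot": TCP orientation; "wrist_force": force on the tool from outside, world axes, zero at the start; "wrist_torque": the same for the moment, N m; "gripper_width": opening from 0.0 (shut) to 1.0 (fully open); "gripper_force": force on a finger pad.
Only numpy, scipy, OpenCV 4.12 (cv2) and the standard library are available. Lean on these libraries where they do the work, as an engineer would, in place of code of your own. Each camera call takes 0.05 s, during which the arm holds its last target. There are 200 camera calls.

## Working session

There is one attempt and no reset: what is moved stays moved. The work goes in short steps, Python scripts to look and compute and a tool call to move; the robot and the scene stay as the last step left them, time stands still between calls to the robot, and variables do not carry over. Pictures are saved under pics/ and viewed, at most 10 in all, crops included, and the job is handed in when it is done.

Besides the shell and the picture viewer there is one more tool, called after "Request:" as name(argument=value, ...) on one line, values as JSON. jog_arm: Moves the arm, as the interface text tells. Shifts and turns lie within -1 to 1; 1 stands for 1000 mm of shift or pi rad of turn. Its arguments: {"type":"object","properties":{"increments":{"type":"array"}},"required":["increments"]}

```bash
ls; mkdir -p pics
python3 - <<'E'
from station import readout, eyes, robot
import cv2,numpy as np
s=readout.read_state(); print({k:np.round(v,3).tolist() for k,v in s.items()})
for n in("top","side"):
    p,d=eyes.camera(n); cv2.imwrite(f"pics/{n}0.png",p); np.save(f"pics/{n}0.npy",d)
    m=eyes.camera_model(n); print(n,{k:np.round(v,3).tolist() for k,v in m.items()})
E
```

```text
pics
{'time': 0.0, 'qpos': [-72.324, 15.099, -2.803, 72.159, 0.002, 81.1], 'joint_vel': [0.086, 0.024, 0.017, 0.118, -0.063, 0.093], 'effort': [-0.004, -63.762, 38.457, 0.014, -0.0, -0.0], 'eef_pos': [234.775, -469.272, 230.831], 'eef_rot': [[0.894, 0.447, -0.0], [0.447, -0.894, 0.001], [0.0, -0.001, -1.0]], 'wrist_force': [-0.824, -0.665, 0.113], 'wrist_torque': [-0.037, -0.013, 0.012], 'gripper_force': 0.0, 'gripper_width': 0.999}
top {'K': [[404.395, 0.0, 280.785], [0.0, 404.395, 216.827], [0.0, 0.0, 1.0]], 'D': [-0.019, 0.0, 0.0, 0.0, 0.0], 'R': [[0.009, -1.0, 0.015], [-0.994, -0.011, -0.108], [0.108, -0.014, -0.994]], 't': [125.146, 528.143, 1263.632]}
side {'K': [[498.162, 0.0, 279.311], [0.0, 498.162, 215.138], [0.0, 0.0, 1.0]], 'D': [0.034, 0.0, 0.0, 0.0, 0.0], 'R': [[-0.892, -0.451, 0.008], [-0.288, 0.555, -0.78], [0.347, -0.699, -0.626]], 't': [542.166, 125.982, 1200.503]}
```

View pics/top0.png

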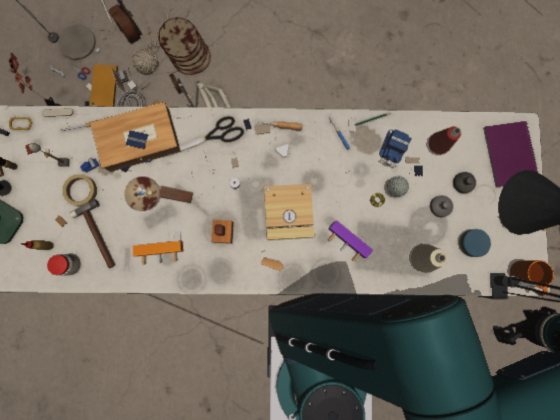

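View pics/side0.png

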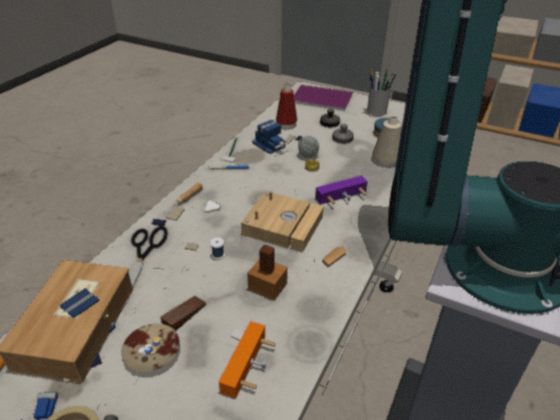

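The top view shows the board at (289,205), its cam at (290,216), the natural-wood rail at (290,233), and the stand with the dark handle at (222,231). The look-alikes are the orange rail at (157,248) and the purple rail at (350,240). The plain plywood one against the board fits the description. Next I'll measure and make an enlarged crop.

```bash
cat > h.py <<'E'
import cv2,numpy as np
from station import readout, eyes
def cloud(d,m):
    v,u=np.indices(d.shape); n=cv2.undistortPoints(np.stack([u.ravel(),v.ravel()],1).astype(float)[:,None],m["K"],m["D"])[:,0]
    X=np.c_[n,np.ones(len(n))]*d.reshape(-1,1); return ((X-np.ravel(m["t"]))@np.asarray(m["R"])).reshape(d.shape+(3,))
def M(n): return {k:np.array(v,float) for k,v in eyes.camera_model(n).items()}
def onplane(uv,m,z):
    n=cv2.undistortPoints(np.array(uv,float).reshape(-1,1,2),m["K"],m["D"])[:,0]
    r=np.c_[n,np.ones(len(n))]@m["R"]; c=-m["R"].T@m["t"].ravel(); return c+r*((z-c[2])/r[:,2])[:,None]
def rect(P): r=cv2.minAreaRect(P[:,:2].astype(np.float32)); return np.round(r[0],1),np.round(r[1],1),round(r[2],1)
E
python3 - <<'E'
from h import *
p=cv2.imread("pics/top0.png"); d=np.load("pics/top0.npy"); m=M("top"); X=cloud(d,m)
w=X[180:250,200:325].reshape(-1,3); uv=np.indices(d.shape).transpose(1,2,0)[180:250,200:325].reshape(-1,2)
for n,c,(a,b) in(("board+rail",uv[:,1]>255,(32,46)),("pegs",uv[:,1]>255,(52,75)),("stand",uv[:,1]<245,(44,62)),("handle",uv[:,1]<245,(108,130))):
    k=c&(w[:,2]>a)&(w[:,2]<b); print(n,k.sum(),rect(w[k]) if k.sum()>2 else w[k],np.median(w[k],0))
print(onplane([[290,216]],m,38))
c=cv2.resize(p[175:250,200:325],None,fx=6,fy=6,interpolation=cv2.INTER_CUBIC); cv2.imwrite("pics/c0.png",c)
m=M("wrist"); print(m["R"].round(3).tolist(),m["t"],m["K"].round(1).tolist(), (-m["R"].T@m["t"].ravel()))
E
```

```text
board+rail 2370 (array([545. , 106.1]), array([170.6, 150.4]), 3.9) [547.63011916 107.49693767  39.16629066]
pegs 13 (array([599.1, 109.2]), array([ 6.6, 94.3]), 3.6) [599.71457796  68.50096477  64.33582619]
stand 362 (array([543.5, 309.8]), array([ 64.9, 201.8]), 83.6) [477.83412043 307.16236607  52.67719303]
handle 87 (array([479.3, 317.1]), array([29.5, 24.6]), 1.2) [478.82646254 316.59458869 118.17415672]
[[528.65963416 101.50071353  38.        ]]
[[0.447, -0.895, -0.0], [-0.849, -0.424, 0.314], [-0.281, -0.14, -0.949]] [-525.11524088  -39.01432544  380.03735504] [[289.3, 0.0, 278.0], [0.0, 289.3, 208.2], [0.0, 0.0, 1.0]] [ 308.21059102 -433.22884441  372.84785768]
```

View pics/c0.png

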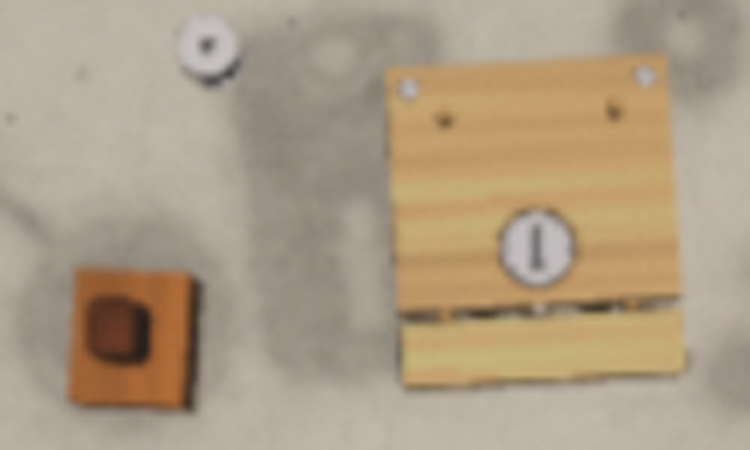

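The crop confirms it: the plywood rail at crop (545,345) carries the dowels and stud into the board. The cam is at (537,247) with its slot roughly along world x, and the driver stands in its stand at (118,330). I'll go over the cam for a closer look, with tool yaw near 180° so joint 6 has room to turn clockwise.

```bash
cat >> h.py <<'E'
from scipy.spatial.transform import Rotation as Ro
def inc(pos,yaw):
    s=readout.read_state(); R=np.array(s["eef_rot"]); 
    y=np.radians(yaw); T=np.array([[np.cos(y),np.sin(y),0],[np.sin(y),-np.cos(y),0],[0,0,-1]])
    print("t",(R.T@(np.array(pos)-s["eef_pos"])/1000).round(4).tolist(),"r",(Ro.from_matrix(R.T@T).as_rotvec()/np.pi).round(4).tolist())
def yawof(R): return np.degrees(np.arctan2(R[1][0],R[0][0]))
E
python3 - <<'E'
from h import *
inc([520,105,230],180)
E
```

```text
t [0.512, -0.386, 0.0013] r [-0.0, -0.0004, -0.8524]
```

Request:
jog_arm(increments=[1,0.15,-0.12,-0.05,0,0,-0.2,1,0.512,-0.386,-0.05,0,0,-0.852,1,0.512,-0.386,-0.05,0,0,-0.852,1,0.512,-0.386,-0.05,0,0,-0.852,1,0.512,-0.386,-0.05,0,0,-0.852,1,0.512,-0.386,-0.05,0,0,-0.852,1,0.512,-0.386,-0.05,0,0,-0.852,1,0.512,-0.386,-0.05,0,0,-0.852,1,0.512,-0.386,-0.05,0,0,-0.852,1,0.512,-0.386,-0.05,0,0,-0.852,1,0.512,-0.386,-0.05,0,0,-0.852,1,0.512,-0.386,-0.05,0,0,-0.852,1,0.512,-0.386,-0.05,0,0,-0.852,1,0.512,-0.386,-0.05,0,0,-0.852,1,0.512,-0.386,0.04,0,0,-0.852,1,0.512,-0.386,0.04,0,0,-0.852,1,0.512,-0.386,0.04,0,0,-0.852,1,0.512,-0.386,0.04,0,0,-0.852])

```text
time: 2.35
eef_pos: [520.6, 104.7, 192.5]
eef_rot: [[-1.0, 0.001, 0.001], [0.001, 1.0, 0.0], [-0.001, 0.0, -1.0]]
wrist_force: [-0.1, 0.1, 0.9]
gripper_width: 0.995
gripper_force: 0.0
```

Run:
```python
from h import *
s=readout.read_state(); print(s["time"],np.round(s["eef_pos"],2),yawof(s["eef_rot"]),np.round(s["qpos"],1),np.round(s["joint_vel"],1))
p,d=eyes.camera("wrist"); m=M("wrist"); cv2.imwrite("pics/w1.png",p)
np.savez("pics/w1.npz",d=d,**m,pos=s["eef_pos"],Rt=s["eef_rot"])
```

```text
2.35 [520.63 104.74 192.5 ] 179.92950440972996 [ 2.6 16.5 -6.9 66.6 -0.   2.7] [ 0.1 -0.4  0.6 -0.2 -0.   0.1]
```

View pics/w1.png

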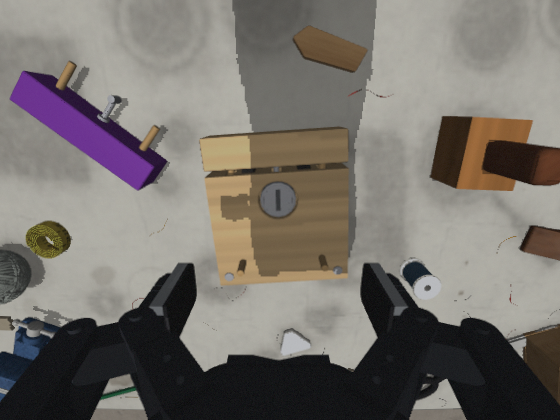

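The wrist view shows the cam at (278,200) with its slot nearly vertical in the image, the rail at (275,150) and the stand at (485,150) with the driver handle. I'll measure the cam and slot.

Run:
```python
from h import *
z=np.load("pics/w1.npz"); m={k:z[k] for k in"KDRt"}; p=cv2.imread("pics/w1.png"); X=cloud(z["d"],m)
g=cv2.cvtColor(p,cv2.COLOR_BGR2GRAY); c=p[175:226,250:306]; hsv=cv2.cvtColor(c,cv2.COLOR_BGR2HSV); S=hsv[...,1];
sat=(S<70).astype(np.uint8)
n,l,st,ce=cv2.connectedComponentsWithStats(sat); i=1+st[1:,4].argmax(); cn=cv2.findContours((l==i).astype(np.uint8),cv2.RETR_EXTERNAL,cv2.CHAIN_APPROX_NONE)[0]; k=max(cn,key=len)[:,0]+[250,175]
P=onplane(k,m,38)[:,:2].astype(np.float32); print("disc",cv2.minEnclosingCircle(P),cv2.fitEllipse(P))
big=cv2.resize(g[180:222,256:302],None,fx=1,fy=1)
V=g[184:217,262:295]; print(V[:, 8:24:1][::3])
dk=np.argwhere((V<55))+[184,262]; Q=onplane(dk[:,::-1],m,38)[:,:2]; r=np.hypot(*(Q-cv2.minEnclosingCircle(P)[0]).T); Q=Q[r<15]; print("slot",len(Q),rect(Q),Q.mean(0)); 
e=np.linalg.eigh(np.cov(Q.T))[1][:,1]; print("ang",np.degrees(np.arctan2(e[1],e[0])))
w=X.reshape(-1,3); b=w[(abs(w[:,2]-40)<5)&(w[:,0]>485)&(w[:,0]<640)&(abs(w[:,1]-105)<90)]; print("brd",rect(b),np.median(b[:,2]))
hd=w[(w[:,2]>106)&(w[:,2]<130)&(abs(w[:,1]-317)<40)&(abs(w[:,0]-479)<40)]; print("hd",len(hd),rect(hd) if len(hd)>3 else"",np.median(hd,0))
b=w[(abs(w[:,2]-54)<5)&(abs(w[:,1]-315)<70)&(abs(w[:,0]-479)<60)]; print("stand",rect(b),len(b))
```

```text
disc ((529.8333129882812, 104.42436218261719), 20.246456146240234) ((529.8235473632812, 104.17704772949219), (38.29133987426758, 39.5100212097168), 87.39170837402344)
[[ 76  90 102 107 107 108 108 108 108 106 105 105 103  96  86  75]
 [105 105 105 105 106 107 105 106 106 106 106 105 106 105 104 103]
 [106 106 106 107 105  88  55  54  54  65  92 105 104 104 104 104]
 [105 105 103 105 104  87  54  53  55  61  87 104 105 104 105 104]
 [104 106 103 104 105  88  54  54  55  60  87 104 104 104 104 105]
 [103 103 105 104 104  89  63  53  53  54  83 103 104 103 104 104]
 [104 104 104 104 104  88  63  54  52  54  82 105 103 103 104 103]
 [104 102 103 105 104  94  70  54  55  53  83 105 104 103 103 104]
 [105 104 103 103 102  93  68  55  54  57  74  96 104 104 104 103]
 [104 104 105 104 103 101  95  95  97  97 100 103 102 103 102 104]
 [ 93 100 102 102 103 104 102 103 104 103 103 104 103 102 102  98]]
slot 39 (array([529.6, 104.2]), array([20.1,  2.9]), 4.8) [529.69740193 104.15692514]
ang -176.81742615823458
brd (array([555.9, 105.9]), array([151.2, 149.7]), 3.7) 39.63880781281071
hd 1316 (array([479.8, 313.4]), array([29.6, 24.1]), 5.6) [479.88666746 308.24303909 117.61341162]
stand (array([480.2, 315.7]), array([62.1, 70.7]), 87.5) 3203
```

Request:
jog_arm(increments=[1,0.04,0.211,-0.018,0,0,0,1,0.04,0.211,-0.018,0,0,0,1,0.04,0.211,-0.018,0,0,0,1,0.04,0.211,-0.018,0,0,0,1,0.04,0.211,-0.018,0,0,0,1,0.04,0.211,-0.018,0,0,0,1,0.04,0.211,-0.018,0,0,0,1,0.04,0.211,-0.018,0,0,0])

```text
time: 3.4
eef_pos: [480.7, 315.0, 209.4]
eef_rot: [[-1.0, 0.002, 0.0], [0.002, 1.0, 0.0], [-0.0, 0.0, -1.0]]
wrist_force: [0.1, -0.1, 0.2]
gripper_width: 1.0
gripper_force: 0.0
```

Run:
```python
from h import *
s=readout.read_state(); print(s["time"],np.round(s["eef_pos"],2),yawof(s["eef_rot"]),np.round(s["joint_vel"],1), s["wrist_force"],s["wrist_torque"])
p,d=eyes.camera("wrist"); m=M("wrist"); cv2.imwrite("pics/w2.png",p)
X=cloud(d,m); w=X.reshape(-1,3); q=(abs(w[:,1]-316)<45)&(abs(w[:,0]-480)<50)
h=w[q&(w[:,2]>112)&(w[:,2]<125)]; print("hd",len(h),rect(h),np.median(h[:,2]))
b=w[q&(abs(w[:,2]-54)<4)]; print("stand",len(b),rect(b),np.median(b[:,2]))
for uv in [(0,0)]:
    pass
cx,_=cv2.projectPoints(np.array([[480.,316,118]]),m["R"],m["t"],m["K"],m["D"]); print(cx)
```

```text
3.4 [480.66 315.01 209.45] 179.8658606331616 [ 0.2  0.   0.  -0.1  0.1  0. ] [ 0.11010994 -0.09028165  0.21318407] [ 0.01743306 -0.01363658  0.00067316]
hd 933 (array([479.2, 317.2]), array([28.5, 25.4]), 0.2) 118.67170607437109
stand 2401 (array([480.2, 316.8]), array([59.6, 70.9]), 87.8) 53.40369346038963
[[[279.14452537 209.97361947]]]
```

View pics/w2.png

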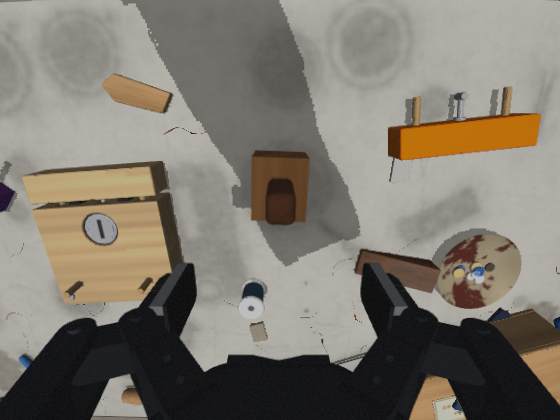

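The stand and handle are centred at about (280,190) and aligned, the stand yawed about −2°. I'll descend and grip.

Request:
jog_arm(increments=[1,0.001,0.002,0.05,0,0,0.0105,1,0.001,0.002,0.1,0,0,0.0105,1,0.001,0.002,0.14,0,0,0.0105,1,0.001,0.002,0.1415,0,0,0.0105,1,0.001,0.002,0.1415,0,0,0.0105,0,0.001,0.002,0.1415,0,0,0.0105,0,0.001,0.002,0.1415,0,0,0.0105,0,0.001,0.002,0.1415,0,0,0.0105,0,0.001,0.002,0.1415,0,0,0.0105,0,0.001,0.002,0.1415,0,0,0.0105,0,0.001,0.002,0.1415,0,0,0.0105,0,0.001,0.002,0.1415,0,0,0.0105,0,0.001,0.002,0.1415,0,0,0.0105])

```text
time: 5.08
eef_pos: [479.5, 317.9, 68.3]
eef_rot: [[-0.999, 0.034, 0.001], [0.034, 0.999, 0.0], [-0.001, 0.0, -1.0]]
wrist_force: [-1.4, 0.4, 6.2]
gripper_width: 0.297
gripper_force: 58.8
```

Run:
```python
from h import *
s=readout.read_state(); print(s["time"],np.round(s["eef_pos"],2),yawof(s["eef_rot"]), s["wrist_force"],s["wrist_torque"],s["gripper_width"]*85,s["gripper_force"])
```

```text
5.075 [479.5  317.88  68.29] 178.04330572323084 [-1.40772248  0.43783487  6.24103985] [-0.10500106  0.2546707  -0.02675602] 25.234069766386792 58.809680342674255
```

Request:
jog_arm(increments=[0,0,0,-0.03,0,0,0,0,0,0,-0.06,0,0,0,0,0,0,-0.09,0,0,0,0,0,0,-0.09,0,0,0,0,-0.0144,-0.053,-0.09,0,0,-0.008,0,-0.0288,-0.106,-0.09,0,0,-0.016,0,-0.0432,-0.159,-0.09,0,0,-0.024,0,-0.0576,-0.2118,-0.09,0,0,-0.031,0,-0.0576,-0.2118,-0.09,0,0,-0.031,0,-0.0576,-0.2118,-0.07,0,0,-0.031,0,-0.0576,-0.2118,-0.05,0,0,-0.031,0,-0.0576,-0.2118,-0.05,0,0,-0.031,0,-0.0576,-0.2118,-0.05,0,0,-0.031])

```text
time: 6.7
eef_pos: [529.7, 104.5, 118.1]
eef_rot: [[-0.998, -0.064, 0.0], [-0.064, 0.998, 0.0], [-0.0, 0.0, -1.0]]
wrist_force: [0.7, -0.1, -0.7]
gripper_width: 0.299
gripper_force: 59.4
```

Run:
```python
from h import *
s=readout.read_state(); print(s["time"],np.round(s["eef_pos"],2),yawof(s["eef_rot"]), s["wrist_force"],s["wrist_torque"],s["gripper_width"]*85,s["gripper_force"])
p,d=eyes.camera("wrist"); m=M("wrist"); q,ds=eyes.camera("side"); ms=M("side")
np.savez("pics/w3.npz",p=p,d=d,q=q,ds=ds)
P=np.array([[529.75,104.2,38],[529.75,104.2,52]])
f=lambda m:cv2.projectPoints(P,m["R"],m["t"],m["K"],m["D"])[0][:,0]
a,b=f(m),f(ms); print(a,b)
def crop(im,c,h=28,s=12):
    x,y=np.round(c).astype(int); return cv2.resize(im[y-h:y+h,x-h:x+h],None,fx=s,fy=s,interpolation=cv2.INTER_CUBIC)[:,:]
cv2.imwrite("pics/c3.png",cv2.resize(np.hstack([crop(p,a[1]),crop(q,b[1])]),(800,400)))
```

```text
6.7 [529.67 104.52 118.14] -176.35084041575556 [ 0.65656521 -0.05094481 -0.70571547] [ 0.0170418  -0.04742354  0.00456017] 25.427344165236217 59.425424337387085
[[277.91435254 214.73700244]
 [277.89722568 220.8532578 ]] [[288.09341992 215.80317883]
 [288.19757834 211.55461429]]
```

View pics/c3.png

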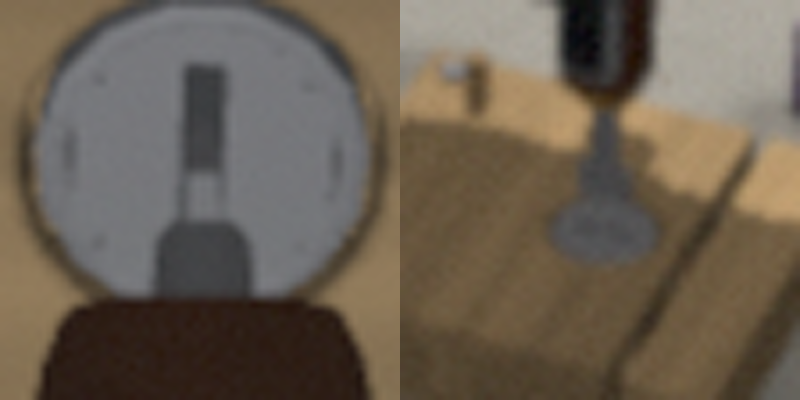

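The left crop shows the blade strip at x≈204, in line with the slot centre at ≈205 and parallel to it. The side view on the right shows the blade over the disc. I'll check the x offset from the blade's near corner at crop y≈172.

Run:
```python
from h import *
m=M("wrist"); z=np.load("pics/w3.npz"); g=cv2.cvtColor(z["p"],cv2.COLOR_BGR2GRAY)
P=np.array([[519.75,104.2,52.],[518.75,104.2,52],[517.75,104.2,38],[519.75,104.2,54]])
print(cv2.projectPoints(P,m["R"],m["t"],m["K"],m["D"])[0][:,0]); print(g[198:228,274:284])
```

```text
[[278.82344918 208.40011429]
 [278.9071705  207.15072945]
 [278.94623427 200.53395394]
 [278.82882676 209.2394654 ]]
[[121 122 121 122 120 121 122 122 120 121]
 [122 120 122 121 121 122 121 120 121 120]
 [120 121 120 121 122 120 122 120 121 121]
 [120 117 109 109 111 113 112 115 122 121]
 [121 107  79  72  77  83  84 101 118 120]
 [120  99  66  63  62  62  64  86 111 120]
 [121 100  62  62  61  64  64  86 111 120]
 [120 101  65  62  63  61  62  85 110 120]
 [120  99  64  64  62  63  64  84 110 119]
 [121  99  64  62  62  61  64  89 115 120]
 [120  99  63  62  61  63  63  95 119 119]
 [118  96  63  65  63  62  62  95 120 119]
 [112  91  64  64  65  65  63  93 120 119]
 [113  88  64  67  67  66  64  94 121 120]
 [114  90  67  69  68  68  65  93 119 120]
 [113  88  67  68  67  68  68  95 117 118]
 [114  91  67  67  67  68  73  99 119 120]
 [113  89  65  68  66  67  72  99 118 117]
 [113  91  73  76  77  78  78 100 118 120]
 [112  95  92 101 101 100  93 101 118 118]
 [113  96 102 116 116 116 104 104 119 121]
 [107  90 104 117 115 116 104 104 120 119]
 [108  92 102 116 116 116 106 106 118 119]
 [108  90 104 116 114 117 109 110 118 119]
 [109  91 103 116 116 116 110 110 119 119]
 [ 99  85  96 105 104 104 102 102 111 118]
 [ 76  70  76  77  75  75  75  74  84 104]
 [ 66  67  67  69  66  67  67  67  65  81]
 [ 66  67  68  68  68  66  68  65  66  63]
 [ 64  67  67  68  68  69  67  65  64  63]]
```

Request:
jog_arm(increments=[0,0,0,0.006,0,0,0,0,0,0,0.011,0,0,0,0,0,0,0.014,0,0,0,0,0,0,0.016,0,0,0,0,0,0,0.018,0,0,0,0,0,0,0.018,0,0,0])

```text
time: 7.55
eef_pos: [529.6, 104.1, 99.7]
eef_rot: [[-0.998, -0.063, -0.0], [-0.063, 0.998, 0.0], [0.0, 0.0, -1.0]]
wrist_force: [-0.2, 0.0, -0.8]
gripper_width: 0.299
gripper_force: 59.4
```

```bash
cat >> h.py <<'E'
def st():
    s=readout.read_state(); print(round(s["time"],2),np.round(s["eef_pos"],2),"yaw",round(yawof(s["eef_rot"])%360,2),"F",np.round(s["wrist_force"],2),"T",np.round(s["wrist_torque"],3),"eff6",round(s["effort"][5],3),"g",round(s["gripper_width"],4),round(s["gripper_force"],1))
E
python3 -c "from h import *;st()"
```

```text
7.55 [529.65 104.12  99.7 ] yaw 183.62 F [-0.22  0.05 -0.83] T [ 0.003 -0.021 -0.024] eff6 0.0 g 0.2989 59.4
```

Request:
jog_arm(increments=[0,0,0,0.001,0,0,0,0,0,0,0.002,0,0,0,0,0,0,0.0025,0,0,0,0,0,0,0.0025,0,0,0])

```text
time: 8.05
eef_pos: [529.7, 104.1, 97.2]
eef_rot: [[-0.998, -0.063, -0.0], [-0.063, 0.998, -0.0], [0.0, -0.0, -1.0]]
wrist_force: [0.0, 0.8, -1.3]
gripper_width: 0.299
gripper_force: 59.4
```

```bash
python3 -c "from h import *;st()"
```

```text
8.05 [529.67 104.11  97.24] yaw 183.62 F [ 0.    0.85 -1.27] T [-0.025  0.006  0.012] eff6 0.0 g 0.2991 59.4
```

Request:
jog_arm(increments=[0,0,0,0,0,0,0.025,0,0,0,0,0,0,0.05,0,0,0,0,0,0,0.075,0,0,0,0,0,0,0.1,0,0,0,0,0,0,0.125,0,0,0,0,0,0,0.15,0,0,0,0,0,0,0.15,0,0,0,0,0,0,0.15])

```text
time: 9.05
eef_pos: [529.7, 104.2, 97.3]
eef_rot: [[-0.919, 0.395, 0.0], [0.395, 0.919, 0.0], [-0.0, 0.0, -1.0]]
wrist_force: [-0.1, -0.2, -1.4]
gripper_width: 0.294
gripper_force: 59.3
```

```bash
python3 -c "from h import *;st()"
```

```text
9.05 [529.72 104.16  97.31] yaw 156.73 F [-0.08 -0.18 -1.36] T [-0.047 -0.011  0.096] eff6 0.123 g 0.2943 59.3
```

Request:
jog_arm(increments=[0,0,0,0,0,0,0.025,0,0,0,0,0,0,0.05,0,0,0,0,0,0,0.075,0,0,0,0,0,0,0.1,0,0,0,0,0,0,0.1,0,0,0,0,0,0,0.1])

```text
time: 9.8
eef_pos: [529.7, 104.1, 97.3]
eef_rot: [[-0.752, 0.659, -0.0], [0.659, 0.752, -0.0], [-0.0, -0.0, -1.0]]
wrist_force: [0.1, -1.0, -0.1]
gripper_width: 0.295
gripper_force: 59.4
```

```bash
python3 -c "from h import *;st()"
```

```text
9.8 [529.66 104.05  97.29] yaw 138.75 F [ 0.06 -1.   -0.13] T [-0.271  0.09   0.094] eff6 0.114 g 0.2954 59.4
```

Request:
jog_arm(increments=[0,0,0,0,0,0,0.025,0,0,0,0,0,0,0.05,0,0,0,0,0,0,0.075,0,0,0,0,0,0,0.1,0,0,0,0,0,0,0.1,0,0,0,0,0,0,0.1])

```text
time: 10.55
eef_pos: [529.5, 104.0, 97.3]
eef_rot: [[-0.511, 0.859, -0.0], [0.859, 0.511, -0.0], [-0.0, -0.0, -1.0]]
wrist_force: [-1.3, -1.9, -0.4]
gripper_width: 0.297
gripper_force: 59.5
```

```bash
python3 -c "from h import *;st()"
```

```text
10.55 [529.55 104.01  97.26] yaw 120.76 F [-1.34 -1.89 -0.45] T [-0.61   0.343  0.109] eff6 0.166 g 0.2975 59.5
```

Request:
jog_arm(increments=[0,0,0,0,0,0,0.025,0,0,0,0,0,0,0.05,0,0,0,0,0,0,0.07,0,0,0,0,0,0,0.07,0,0,0,0,0,0,0.07])

```text
time: 11.18
eef_pos: [529.5, 104.0, 97.3]
eef_rot: [[-0.311, 0.95, -0.0], [0.95, 0.311, -0.0], [-0.0, -0.0, -1.0]]
wrist_force: [-3.2, -4.5, 2.2]
gripper_width: 0.296
gripper_force: 59.6
```

```bash
python3 -c "from h import *;st()"
```

```text
11.18 [529.49 103.99  97.27] yaw 108.15 F [-3.18 -4.47  2.19] T [-0.998  0.696  0.264] eff6 0.279 g 0.2962 59.6
```

Run:
```python
from h import *
for i in range(4): eyes.camera("side"); st()
```

```text
11.22 [529.48 104.    97.24] yaw 108.12 F [-2.86 -3.21  2.14] T [-1.054  0.767  0.287] eff6 0.243 g 0.2967 59.6
11.28 [529.47 103.98  97.22] yaw 108.1 F [-3.27 -4.63  0.94] T [-1.042  0.821  0.297] eff6 0.237 g 0.2997 59.6
11.32 [529.49 104.    97.24] yaw 108.08 F [-3.34 -3.83  3.04] T [-1.134  0.843  0.274] eff6 0.218 g 0.2956 59.7
11.38 [529.5  104.03  97.26] yaw 108.07 F [-3.8  -3.68  1.62] T [-1.125  0.832  0.244] eff6 0.232 g 0.2974 59.7
```

Request:
jog_arm(increments=[0,0,0,0,0,0,0.008,0,0,0,0,0,0,0.016,0,0,0,0,0,0,0.016])

```text
time: 11.75
eef_pos: [529.5, 104.0, 97.2]
eef_rot: [[-0.262, 0.965, -0.0], [0.965, 0.262, -0.0], [-0.0, -0.0, -1.0]]
wrist_force: [-2.9, -4.7, 1.9]
gripper_width: 0.296
gripper_force: 59.7
```

Run:
```python
from h import *
st()
p,_=eyes.camera("wrist"); st(); cv2.imwrite("pics/w5.png",p); eyes.camera("side"); st();
```

```text
11.75 [529.47 103.99  97.24] yaw 105.17 F [-2.9  -4.68  1.91] T [-1.166  0.859  0.332] eff6 0.559 g 0.2958 59.7
11.8 [529.49 103.99  97.27] yaw 105.18 F [-3.02 -4.58  1.88] T [-1.196  0.888  0.388] eff6 0.407 g 0.2992 59.7
11.85 [529.48 103.97  97.25] yaw 105.19 F [-1.53 -5.9   2.34] T [-1.151  0.849  0.311] eff6 0.358 g 0.2979 59.7
```

View pics/w5.png

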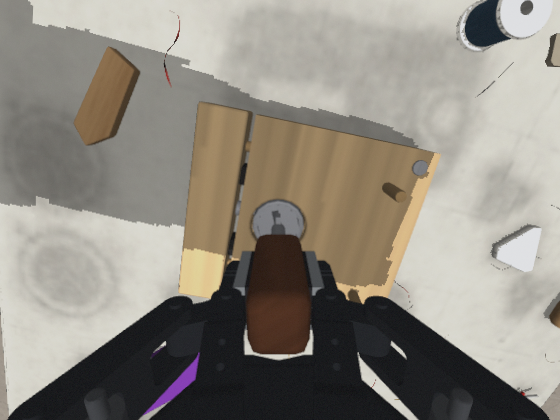

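The view shows the rail at (215,200) drawn up close to the board, with the blade in the cam at (278,220). The moment is about 0.3 N·m, so I stop here, unload slightly within the slot's play and lift out.

Request:
jog_arm(increments=[0,0,0,0,0,0,-0.012,0,0,0,0,0,0,-0.022,0,0,0,0,0,0,-0.022])

```text
time: 12.22
eef_pos: [529.5, 104.1, 97.2]
eef_rot: [[-0.328, 0.945, -0.0], [0.945, 0.328, -0.0], [0.0, -0.0, -1.0]]
wrist_force: [-4.0, -3.5, 1.4]
gripper_width: 0.296
gripper_force: 59.7
```

```bash
python3 -c "from h import *;st()"
```

```text
12.22 [529.48 104.11  97.22] yaw 109.12 F [-3.96 -3.47  1.35] T [-0.99   0.973  0.127] eff6 -0.275 g 0.2965 59.7
```

Request:
jog_arm(increments=[0,0,0,0,0,0,-0.01,0,0,0,0,0,0,-0.01])

```text
time: 12.48
eef_pos: [529.6, 104.1, 97.2]
eef_rot: [[-0.357, 0.934, -0.0], [0.934, 0.357, -0.0], [0.0, -0.0, -1.0]]
wrist_force: [-3.9, -1.6, 0.7]
gripper_width: 0.295
gripper_force: 59.7
```

```bash
python3 -c "from h import *;st()"
```

```text
12.47 [529.56 104.12  97.21] yaw 110.92 F [-3.87 -1.61  0.74] T [-0.976  0.939  0.035] eff6 -0.284 g 0.2953 59.7
```

Request:
jog_arm(increments=[0,0,0,-0.004,0,0,-0.0,0,0,0,-0.01,0,0,0,0,0,0,-0.03,0,0,0,0,0,0,-0.065,0,0,0,0,0,0,-0.07,0,0,0,0,0.05,0.007,-0.07,0,0,-0.055,0,0.1,0.0135,-0.07,0,0,-0.11,0,0.15,0.0205,-0.07,0,0,-0.165,0,0.19,0.026,-0.07,0,0,-0.22,0,0.2174,0.0296,-0.07,0,0,-0.275,0,0.2174,0.0296,-0.07,0,0,-0.33,0,0.2174,0.0296,-0.07,0,0,-0.373,0,0.2174,0.0296,-0.07,0,0,-0.373,0,0.2174,0.0296,-0.07,0,0,-0.373,0,0.2174,0.0296,-0.07,0,0,-0.373])

```text
time: 14.35
eef_pos: [479.8, 317.7, 167.2]
eef_rot: [[-0.999, 0.036, -0.0], [0.036, 0.999, 0.0], [0.0, 0.0, -1.0]]
wrist_force: [0.6, -0.3, -0.9]
gripper_width: 0.297
gripper_force: 59.6
```

Run:
```python
from h import *
st()
p,d=eyes.camera("wrist"); m=M("wrist"); q,ds=eyes.camera("side"); ms=M("side")
s=readout.read_state(); T=np.array(s["eef_pos"])
P=np.array([T-[0,0,66],T-[10,0,66],[480.2,316.8,54]])
f=lambda m:cv2.projectPoints(P,m["R"],m["t"],m["K"],m["D"])[0][:,0]
a,b=f(m),f(ms); print(a,b)
def crop(im,c,h=32):
    x,y=np.round(c).astype(int); x=max(x,h);y=max(y,h);print("org",x-h,y-h); return cv2.resize(im[y-h:y+h,x-h:x+h],(400,400),interpolation=cv2.INTER_CUBIC)
cv2.imwrite("pics/c6.png",np.hstack([crop(p,a[1]),crop(q,b[0])]))
```

```text
14.35 [479.83 317.71 167.22] yaw 177.93 F [ 0.63 -0.32 -0.85] T [-0.031  0.02   0.018] eff6 0.046 g 0.2966 59.6
[[278.0512442  221.326693  ]
 [277.56923676 208.99866685]
 [277.09852559 203.45143031]] [[266.15458633 254.43496703]
 [270.23531476 255.89174241]
 [266.38005683 269.6201381 ]]
org 246 177
org 234 222
```

View pics/c6.png

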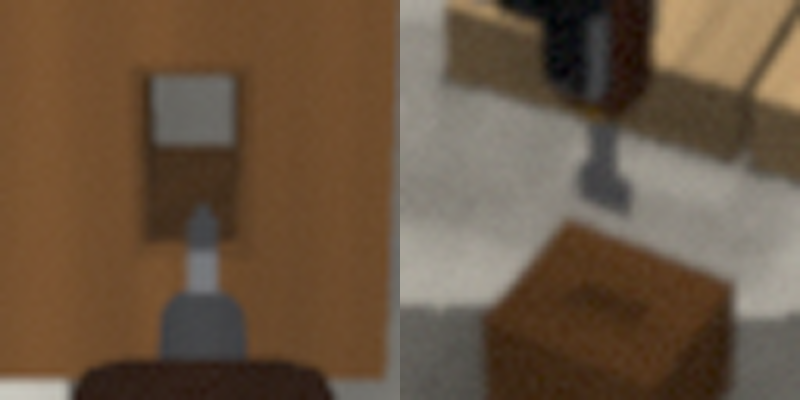

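The left crop shows the hole centred at x≈193 and the blade at x≈203, so the tip sits about 1.3 mm too far in +y. I'll correct that and lower it.

Request:
jog_arm(increments=[0,0.0008,-0.0013,0.01,0,0,0,0,0.0008,-0.0013,0.025,0,0,0,0,0.0008,-0.0013,0.037,0,0,0,0,0.0008,-0.0013,0.047,0,0,0,0,0.0008,-0.0013,0.057,0,0,0,0,0.0008,-0.0013,0.07,0,0,0,0,0.0008,-0.0013,0.082,0,0,0,0,0.0008,-0.0013,0.09,0,0,0,0,0.0008,-0.0013,0.094,0,0,0,0,0.0008,-0.0013,0.094,0,0,0])

```text
time: 15.7
eef_pos: [478.9, 316.5, 73.2]
eef_rot: [[-0.999, 0.034, -0.0], [0.034, 0.999, -0.0], [0.0, -0.0, -1.0]]
wrist_force: [-0.2, 0.9, -0.2]
gripper_width: 0.299
gripper_force: 59.6
```

```bash
python3 -c "from h import *;st()"
```

```text
15.7 [478.89 316.48  73.19] yaw 178.04 F [-0.19  0.88 -0.17] T [ 0.009  0.03  -0.002] eff6 0.0 g 0.2988 59.6
```

Request:
jog_arm(increments=[0,0,0,0.002,0,0,0,0,0,0,0.004,0,0,0,0,0,0,0.0045,0,0,0,0,0,0,0.0045,0,0,0,1,0,0,0.0045,0,0,0,1,0,0,0.0045,0,0,0,1,0,0,0.0045,0,0,0,1,0,0,0.0045,0,0,0,1,0,0,0.0045,0,0,0,1,0,0,0.0045,0,0,0,1,0,0,-0.03,0,0,0,1,0,0,-0.08,0,0,0,1,0,0,-0.13,0,0,0,1,0,0,-0.13,0,0,0,1,0,0,-0.13,0,0,0])

```text
time: 17.58
eef_pos: [478.7, 316.4, 202.8]
eef_rot: [[-0.999, 0.034, -0.0], [0.034, 0.999, -0.0], [0.0, -0.0, -1.0]]
wrist_force: [0.0, -0.0, -0.5]
gripper_width: 1.003
gripper_force: 0.0
```

Run:
```python
from h import *
st()
p,d=eyes.camera("wrist"); m=M("wrist"); q,_=eyes.camera("side")
w=cloud(d,m).reshape(-1,3); k=(abs(w[:,1]-316)<45)&(abs(w[:,0]-480)<50)&(w[:,2]>112)&(w[:,2]<125)
print(rect(w[k]),np.median(w[k][:,2]))
cv2.imwrite("pics/c7.png",cv2.resize(q[170:310,210:350],(560,560),interpolation=cv2.INTER_CUBIC))
```

```text
17.57 [478.74 316.42 202.78] yaw 178.04 F [ 0.02 -0.05 -0.54] T [0.039 0.025 0.011] eff6 -0.0 g 1.0032 0.0
(array([478.6, 316.9]), array([25.7, 28.4]), 88.8) 118.15696256594619
```

View pics/c7.png

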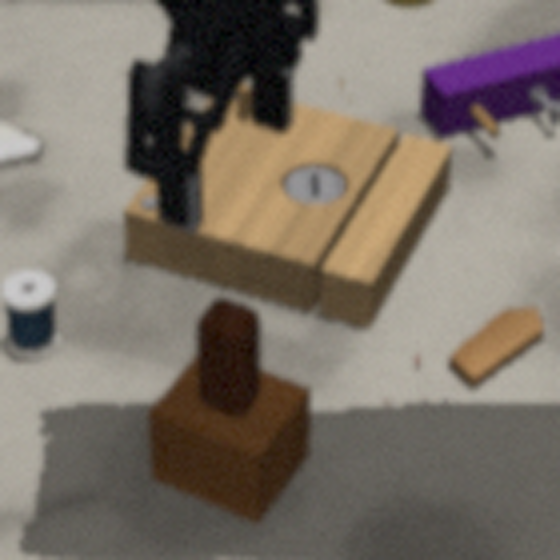

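The crop shows the driver back upright in its stand at (230,360), the cam turned at (315,185), and the rail drawn evenly against the board. The bystanders in view are where they were.

```bash
python3 -c "from station import close_job; print(close_job())"
```

```text
the job is handed in; nothing more can be done
None
```

I tightened the cam until the rail was snug on the pads and put the driver back upright in its stand. The last three readings on the driver were 0.31–0.39 N·m, so it may be slightly over the 0.3 asked. The job was handed in at about 18 s of the 64 s allowed.

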